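Clear the beaker and present the filter slide label end up

TASK

A beaker has been left tight against the filter slide that stands on edge in its aluminium holder: first set the beaker upright on the round cork mat and let go of it. Then take the slide out of the holder and hold it up, at least 20 cm above the worktop, turned so that its frosted label end (the end with the small notch in its corner) points upward at about 45 degrees, the other end lowest; finish still holding it there, in the gripper alone and at rest. Leave the petri dish and the vials where they are.

Things in the scene. Friction and masses are not known exactly. Their poses are not given: they have to be found in the camera images.
- slide: the filter slide as a  origin at the centre of its lower long edge, axes as slide_c
- slide_c (a point): centre of the filter slide: rigid plate 84 mm long (x), 8 thick (y), 48 high (z), 40 g; glass window with a paper disc, a white band 16 mm wide at each end. The bands look alike; the label end is +x, with a 12 x 12 mm square notch in its upper corner (+x, +z). It stands upright, lower 14 mm in the groove, top edge 54 mm above the worktop; grip its middle 50 mm across the 8 mm
- holder: aluminium holder screwed to the worktop, does not move: a block 99 mm long (x), 24 mm wide (y), 20 mm high, with low screw tabs to 125 mm length; origin at the centre of its underside. Groove along x, 87 mm long, 10 mm wide, 14 mm deep. It may stand at any yaw
- beaker: the beaker as a  origin at the centre of its underside, axes as beaker_c
- beaker_c (a point): centre, half-way up, of a clear glass beaker, 52 mm diameter, 68 high, 48 g, open top, z its upright axis; on the worktop beside the middle of one long side of the holder, centre about 43 mm from the slide's mid-plane: no room for a finger between it and the slide. Grip it across its outside, fingers apart along the slide's length
- mat_top (a point): centre of the upper face of the fixed round cork mat, 100 mm diameter, 4 mm thick, on the worktop left of and nearer than the holder: the beaker goes here
- dish: low closed petri dish, 58 mm diameter, 14 mm high, on the worktop at the other long side of the holder; origin at the centre of its underside; stays where it is, and fingers passing above 20 mm clear it
- vial_2: small vial with screw cap, 27 mm diameter, 61 mm high, origin at the centre of its underside; bystander
- vial_4: another such vial, bystander
- autosampler: fixed tall black drum with a white tube carousel, right of the work; keep the arm clear: drum 260 mm diameter, axis 26 mm nearer the robot than the origin, 225 mm high, caps of tubes in it to about 350 mm; a thin column rises to 500 mm about 112 mm beyond the origin (+x) and 23 mm left of it. Origin on the worktop
Mind the look-alikes: they are no part of the job. There is more than one size of the slide; the job needs the largest.

How it is judged:
By the outcome, as a careful person would: the job done as asked, in the order asked, and still so for the second after the job is handed in, while the arm keeps its last pose, push and grip.
It also fails if it takes over 64 s, if anything falls off the work surface, if the arm or the gripper's body presses on something with over 40 N, if the wrist force passes 120 N, or if a joint passes its speed limit or range.

ROBOT

A 6-joint arm with a two-finger parallel gripper is mounted at the origin on a cart in front of the work surface, level with it; the furniture and walls round the work are solid. World frame = base frame: x ahead of the robot, y to its left, z up, the work surface at z = 0. Lengths are in m, angles in rad, forces in N, time in s.
With the tool pointing down it reaches from about 0.325 to 0.775 m from the base axis. Payload 5.5 kg.
Tool frame: the origin (TCP) lies between the finger pads; the fingertips stand 8 mm ahead of it and the grasp point (between the pads) lies 11 mm behind it (tcp_to_tips is the distance from the TCP to the fingertips, in m); z points along the fingers, y is the line along which they close (so a half turn about z gives the same grasp; the last joint's range is limited). The gripper opens to 88 mm and grips with 3 to 60 N. Pads are 20 mm wide; open, the fingers measure 115 mm over their backs; the gripper's body (75 mm by 178 mm) begins 61 mm behind the grasp point.
Start: joints at [-1.367, 0.091, 1.231, -0, 1.82, -0.057], TCP at [0.155, -0.58, 0.231] pointing down, gripper open.
Joint ranges: [-2.87, 2.87], [-0.86, 2.18], [0.17, 2.46], [-1.51, 4.65], [0.06, 2.69], [-2.65, 2.65]. Speed limits (rad/s): [2.57, 2.57, 3.01, 3.14, 3.14, 3.14].

INTERFACE

Orientations are given as a unit quaternion [w, x, y, z].
In Python, from bench import * gives the robot as it stands. Calls block until the motion is done:
- move_to(position, orientation): joint-space move of the TCP to a pose.
- move_l(position, speed=0.15, orientation=None): straight line of the TCP; orientation=None keeps the orientation; speed is the mean speed in m/s.
- movej(angles): joint-space move.
- gripper_open() and close(): open the fingers fully, or close them until they stop; the grip force is fixed at half the most.
- hold(seconds).
- inverse_kinematics(position, orientation): joint angles nearest the present ones, or None.
- state(): the state.
- get_image(name): name is "scene" or "top" or "wrist"; returns a dict with "frame" (420x560x3 uint8, blue, green, red), "depth" (420x560 float32, m along the optical axis (not along the pixel's ray), 0 where there is no reading), "camera_matrix" (3x3 intrinsics, pixels), "view" (4x4, takes a point from world to camera coordinates). Camera axes: x right, y up, looking along -z (the intrinsics and any distortion apply to the point x, -y, -z); pixel columns grow to the right and rows downward; lengths in m; the calibration is good to about 2 mm. A picture is of the moment at which its call begins.
A pose or a line that the arm cannot do raises IKError and nothing moves.
- job_done(): hands the job in; it is judged then, once.
The state is a dict: "time": time; "joint_pos": joint angles; "dq": joint speeds; "joint_torque": joint torques, N m; "ee_pos": TCP position; "ee_rot": TCP orientation; "ft_force": force on the tool from outside, world axes, zero at the start; "moment": the same for the moment, N m; "finger_gap": finger opening in m; "finger_force": force on a finger pad.
Only numpy, scipy, OpenCV 4.12 (cv2) and the standard library are available. Lean on these libraries where they do the work, as an engineer would, in place of code of your own. Each camera call takes 0.05 s, during which the arm holds its last target. There are 200 camera calls.

## Working session

There is one attempt and no reset: what is moved stays moved. The work goes in short steps, each a Python script; the robot and the scene stay as the last script left them, time stands still between calls to the robot, and variables do not carry over. Pictures are saved under pics/ and viewed, at most 10 in all, crops included, and the job is handed in when it is done.

```bash
ls; mkdir -p pics; python3 - <<'E'
from bench import *
import cv2,numpy as np,pickle
d={n:get_image(n) for n in("scene","top")}
pickle.dump(d,open("im0.pkl","wb"))
for n in d:
    cv2.imwrite(f"pics/{n}0.png",d[n]["frame"]); print(n,d[n]["camera_matrix"].tolist(),np.round(d[n]["view"],4).tolist(), list(d[n].keys()))
print(state())
E
```

```text
pics
scene [[463.50361616346623, 0.0, 283.926445624559], [0.0, 463.50361616346623, 210.70078461761054], [0.0, 0.0, 1.0]] [[0.8887, 0.4584, -0.0005, -0.4991], [-0.2647, 0.514, 0.816, 0.0364], [0.3743, -0.725, 0.5781, -1.1495], [0.0, 0.0, 0.0, 1.0]] ['frame', 'depth', 'camera_matrix', 'view']
top [[393.47238686133915, 0.0, 283.05685740518885], [0.0, 393.47238686133915, 205.98781559501518], [0.0, 0.0, 1.0]] [[0.0571, -0.9984, -0.0031, 0.0643], [0.9767, 0.0552, 0.2076, -0.5197], [-0.2071, -0.0149, 0.9782, -0.8638], [0.0, 0.0, 0.0, 1.0]] ['frame', 'depth', 'camera_matrix', 'view']
{'time': 0.1, 'joint_pos': array([-1.36669442e+00,  9.17653115e-02,  1.23173786e+00, -8.32387869e-06,
        1.81979927e+00, -5.67311412e-02]), 'dq': array([-0.00087194, -0.0023101 , -0.00381985,  0.00258976,  0.00045013,
       -0.00142038]), 'joint_torque': array([ 3.74544776e-03, -4.47858739e+01, -4.07568812e+01,  7.01282336e-02,
        2.84241582e-02, -1.14333900e-04]), 'ee_pos': array([ 0.1546588 , -0.57946936,  0.22964646]), 'ee_rot': array([-8.52278969e-04,  9.91507583e-01,  1.30046079e-01, -6.69598404e-05]), 'ft_force': array([ 0.11503465,  0.19827627, -0.18635272]), 'moment': array([ 0.00981901, -0.03176559, -0.00354536]), 'finger_force': 0.0, 'finger_gap': 0.0878210726770584}
```

View pics/scene0.png

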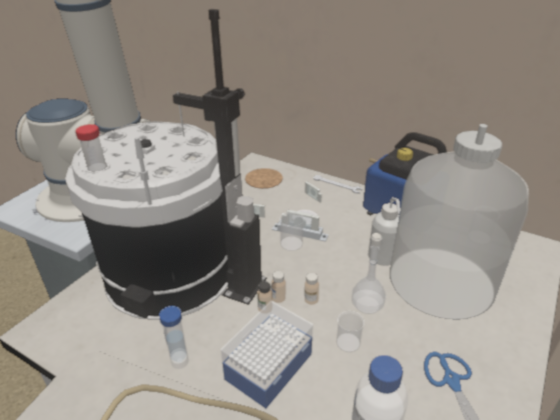

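View pics/top0.png

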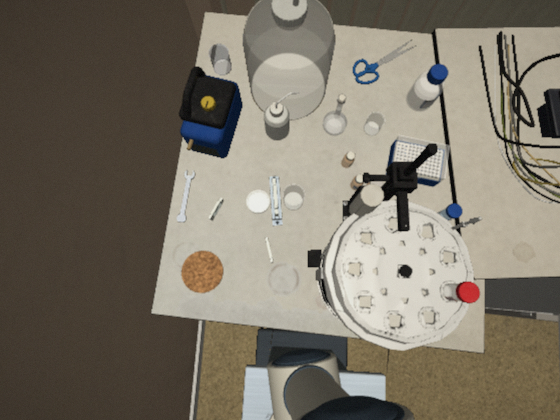

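The scene view shows the holder at (300,225) with the beaker in front at (291,235) and the dish behind it, and the mat at (263,178). The top view shows the holder at (276,200), beaker at (293,199), dish at (258,202) and mat at (202,271). The drum is on the right at about (405,270). I'll zoom in on the holder next.

```bash
python3 - <<'E'
import cv2,numpy as np,pickle
d=pickle.load(open("im0.pkl","rb"))
a=cv2.resize(d["scene"]["frame"][190:265,250:350],None,fx=8,fy=8,interpolation=cv2.INTER_CUBIC)
a=cv2.resize(a,(760,570)); cv2.imwrite("pics/sc1.png",a)
b=cv2.resize(d["top"]["frame"][165:235,235:325],None,fx=8,fy=8,interpolation=cv2.INTER_CUBIC)
cv2.imwrite("pics/tc1.png",b)
E
```

```text
(no output)
```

View pics/sc1.png

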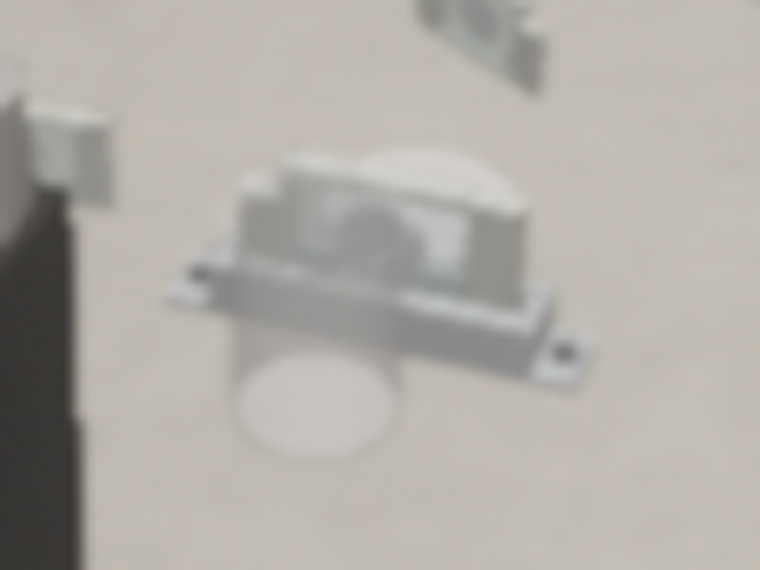

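View pics/tc1.png

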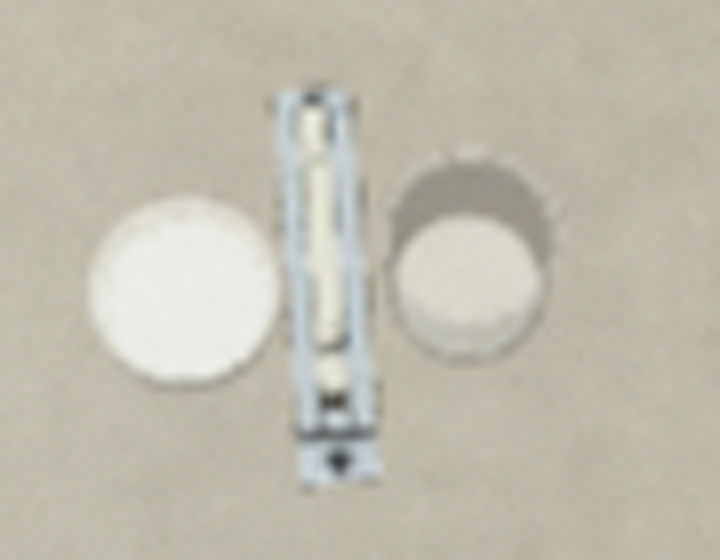

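The slide stands between the dish (left in top view) and beaker (right). In the scene crop the notch is at the left end (265,180), which is the end nearer the robot. In the top crop the same end is the lowered step at (332,375). Next I'll get metric positions.

```bash
cat > h.py <<'E'
import cv2,numpy as np,pickle
def ray(im,u,v):
    V=im["view"];R,t=V[:3,:3],V[:3,3];K=im["camera_matrix"]
    d=np.array([(u-K[0,2])/K[0,0],-(v-K[1,2])/K[1,1],-1.])
    return -R.T@t,R.T@d
def plane(im,u,v,z):
    c,d=ray(im,u,v); return c+d*(z-c[2])/d[2]
def deproj(im,u,v):
    c,d=ray(im,u,v); return c+d*im["depth"][int(v),int(u)]
def cloud(im):
    h,w=im["depth"].shape;K=im["camera_matrix"];V=im["view"]
    u,v=np.meshgrid(np.arange(w),np.arange(h));D=im["depth"]
    P=np.stack([(u-K[0,2])/K[0,0]*D,-(v-K[1,2])/K[1,1]*D,-D],-1)
    P=(P-V[:3,3])@V[:3,:3]; P[D==0]=np.nan
    return P
E
python3 - <<'E'
from h import *
np.set_printoptions(precision=4,suppress=True)
d=pickle.load(open("im0.pkl","rb"));T=d["top"];S=d["scene"]
tp=lambda x,y:(235+(x+.5)/8-.5,165+(y+.5)/8-.5)
sp=lambda x,y:(250+(x+.5)/7.6-.5,190+(y+.5)/7.6-.5)
print("camT",ray(T,0,0)[0],"camS",ray(S,0,0)[0])
for n,(x,y),z in [("block far L",(278,92),.02),("block far R",(352,95),.02),("block near L",(298,432),.02),("block near R",(378,430),.02),
  ("slide top far",(313,108),.054),("slide top near",(330,345),.054),("notch end",(334,392),.042),("beaker base?",(470,285),0),("beaker bottom nearedge",(468,362),0),("dish",(185,290),.014),("tab near hole",(340,460),.003)]:
    print("T",n,plane(T,*tp(x,y),z))
for n,(x,y),z in [("slide top R",(525,205),.054),("slide top notch",(290,158),.054),("notch low end",(243,180),.042),("beaker base c",(316,405),.002),("block L front",(212,300),0),("block R front bottom",(530,378),0),("hole L",(200,272),.003),("hole R",(565,352),.003)]:
    print("S",n,plane(S,*sp(x,y),z))
hsv=cv2.cvtColor(T["frame"],cv2.COLOR_BGR2HSV)
m=cv2.inRange(hsv,(3,90,60),(20,255,255)); m[:240]=0; m[:,:170]=0;m[:,235:]=0;m[300:]=0
M=cv2.fitEllipse(max(cv2.findContours(m,0,1)[0],key=len)); print("mat",M,plane(T,*M[0],.004))
P=cloud(T)
for n,(u,v) in dict(beaker=(293,199),b2=(293,205),dish=(258,202),slide=(276,196),drum=(405,270),column=(428,155),colbase=(400,185),tall=(366,200),black=(315,258),b3=(347,208)).items(): print(n,P[v,u])
# drum top points
Q=P[(P[...,2]>.2)&(P[...,0]<.6)&(P[...,1]<-.03)]; print(Q.min(0),Q.max(0))
for z0 in (.2,.25,.3,.35,.4,.45):
    q=Q[(Q[:,2]>z0)&(Q[:,2]<z0+.05)]; 
    if len(q): print(z0,len(q),np.percentile(q,2,0),np.percentile(q,98,0))
E
```

```text
camT [0.325  0.08   0.9531] camS [ 0.8834 -0.6233  0.6346]
T block far L [0.5959 0.1323 0.02  ]
T block far R [0.5962 0.1095 0.02  ]
T block near L [0.4901 0.1194 0.02  ]
T block near R [0.4921 0.0954 0.02  ]
T slide top far [0.5817 0.1197 0.054 ]
T slide top near [0.5103 0.1103 0.054 ]
T notch end [0.4988 0.1087 0.042 ]
T beaker base? [0.5429 0.0699 0.    ]
T beaker bottom nearedge [0.5185 0.0693 0.    ]
T dish [0.5332 0.157  0.014 ]
T tab near hole [0.4852 0.1068 0.003 ]
S slide top R [0.5831 0.1196 0.054 ]
S slide top notch [0.5142 0.1098 0.054 ]
S notch low end [0.4995 0.1089 0.042 ]
S beaker base c [0.5424 0.0709 0.002 ]
S block L front [0.4923 0.1027 0.    ]
S block R front bottom [0.5905 0.1121 0.    ]
S hole L [0.4846 0.1097 0.003 ]
S hole R [0.596  0.1241 0.003 ]
mat ((201.77511596679688, 271.3929138183594), (39.636817932128906, 41.5052490234375), 36.271060943603516) [0.3559 0.2787 0.004 ]
beaker [ 0.5462  0.0708 -0.0013]
b2 [0.5181 0.0706 0.058 ]
dish [0.5295 0.1557 0.0175]
slide [0.5382 0.1116 0.0546]
drum [ 0.3679 -0.1177  0.2933]
column [ 0.5004 -0.0909  0.4822]
colbase [ 0.4872 -0.0838  0.3846]
tall [ 0.4722 -0.0425  0.3392]
black [0.3993 0.0139 0.0483]
b3 [ 0.5295 -0.0629  0.0052]
[ 0.2134 -0.2507  0.2011] [ 0.5443 -0.03    0.5618]
0.2 1548 [ 0.2429 -0.2375  0.2075] [ 0.5397 -0.0344  0.2499]
0.25 13380 [ 0.2517 -0.2249  0.2508] [ 0.4783 -0.0342  0.2876]
0.3 1218 [ 0.325  -0.2141  0.3027] [ 0.5002 -0.0348  0.3438]
0.35 1488 [ 0.4249 -0.1088  0.3545] [ 0.5233 -0.0351  0.3941]
0.4 123 [ 0.4992 -0.0948  0.4008] [ 0.5078 -0.0862  0.4481]
0.45 220 [ 0.4979 -0.0958  0.4515] [ 0.5091 -0.0852  0.4999]
```

```bash
cat >> h.py <<'E'
from scipy.spatial.transform import Rotation as Ro
def quat(M): q=Ro.from_matrix(np.array(M,float).T).as_quat(); return np.r_[q[3],q[:3]]  # M = rows x,y,z axes
def down(yaw):  # tool y azimuth = yaw, z down
    y=np.array([np.cos(yaw),np.sin(yaw),0]);z=np.array([0,0,-1.]); return quat([np.cross(y,z),y,z])
def fwd(az,el=np.pi/4,s=1): # tool z pointing at azimuth az, el below horizon; y = s*horizontal left
    z=np.array([np.cos(az)*np.cos(el),np.sin(az)*np.cos(el),-np.sin(el)]);y=s*np.array([-np.sin(az),np.cos(az),0]); return quat([np.cross(y,z),y,z])
A=np.radians(7.8); C=np.array([.5405,.1145]); B=np.array([.5424,.0705]); MAT=np.array([.356,.2787])
E
python3 - <<'E'
from bench import *
from h import *
np.set_printoptions(precision=3,suppress=True)
d=pickle.load(open("im0.pkl","rb"))
for n in d:
    P=cloud(d[n]).reshape(-1,3)
    for z in np.arange(.1,.6,.05):
        q=P[(P[:,2]>z)&(P[:,2]<z+.05)&(P[:,0]>.1)&(P[:,0]<.62)&(P[:,1]<.15)&(P[:,1]>-.25)]
        if len(q)>20: q=q[np.argsort(q[:,1])]; print(n,round(z,2),len(q),q[-10],np.percentile(q[:,0],[1,99]))
def t(n,p,q):
    r=inverse_kinematics(list(p),list(q)); print(n,r)
for r in(.35,.4,.45): 
    for z in(.5,.55,.6): t(("sw",r,z),[0.2*r,-.98*r,z],down(-1.367))
for r in(.35,.4,.45): t(("sw0",r),[r,.1*r,.55],down(0.1))
for s in(0,np.pi): t(("beak",s),[*B,.034],down(A+s)); t(("mat",s),[*MAT,.04],down(A+s)); t(("slide",s),[*C,.034],down(A+np.pi/2+s))
az=.5
for s in(1,-1):
  for r in(.45,.55): t(("fin",s,r),[r*np.cos(az),r*np.sin(az),.4],fwd(az,s=s))
E
```

```text
scene 0.1 3777 [ 0.544 -0.064  0.117] [0.319 0.547]
scene 0.15 4242 [ 0.545 -0.067  0.152] [0.317 0.547]
scene 0.2 5067 [0.188 0.066 0.218] [0.144 0.541]
scene 0.25 10841 [0.188 0.048 0.269] [0.152 0.513]
scene 0.3 2679 [0.188 0.043 0.345] [0.139 0.514]
scene 0.35 2952 [0.19  0.039 0.383] [0.139 0.525]
scene 0.4 1798 [0.191 0.035 0.404] [0.137 0.509]
scene 0.45 1061 [0.197 0.024 0.454] [0.137 0.51 ]
top 0.1 137 [0.208 0.062 0.142] [0.187 0.545]
top 0.15 1115 [0.175 0.102 0.172] [0.103 0.542]
top 0.2 3223 [0.185 0.087 0.204] [0.11  0.539]
top 0.25 15388 [0.15  0.066 0.263] [0.186 0.488]
top 0.3 1681 [0.152 0.062 0.311] [0.151 0.502]
top 0.35 2044 [0.161 0.057 0.356] [0.16  0.524]
top 0.4 584 [0.171 0.05  0.411] [0.171 0.508]
top 0.45 232 [0.198 0.045 0.488] [0.197 0.51 ]
top 0.5 1297 [0.196 0.056 0.502] [0.197 0.504]
top 0.55 796 [0.211 0.035 0.553] [0.21  0.222]
('sw', 0.35, 0.5) [-1.467 -0.308  1.088 -0.     2.362 -0.1  ]
('sw', 0.35, 0.55) [-1.467 -0.218  0.905 -0.     2.455 -0.1  ]
('sw', 0.35, 0.6) [-1.467 -0.105  0.687 -0.     2.56  -0.1  ]
('sw', 0.4, 0.5) [-1.455 -0.19   0.993
[... 279 characters left out ...]
.45, 0.6) [-1.445  0.176  0.396 -0.     2.57  -0.078]
('sw0', 0.35) [ 0.003 -0.214  0.902 -0.     2.454 -0.097]
('sw0', 0.4) [ 0.015 -0.093  0.797 -0.     2.438 -0.085]
('sw0', 0.45) [ 0.024  0.039  0.667 -0.     2.435 -0.076]
('beak', 0) [ 0.067  0.001  1.674 -0.     1.467 -0.069]
('mat', 0) [ 0.589 -0.271  1.91  -0.     1.502  0.453]
('slide', 0) [ 0.147  0.016  1.659 -0.     1.467 -1.56 ]
('beak', 3.141592653589793) None
('mat', 3.141592653589793) None
('slide', 3.141592653589793) [ 0.147  0.016  1.659 -0.     1.467  1.582]
('fin', 1, 0.45) None
('fin', 1, 0.55) [ 0.39  -0.657  1.716  0.081  1.301 -1.671]
('fin', -1, 0.45) None
('fin', -1, 0.55) [ 0.39  -0.657  1.716  0.081  1.301  1.471]
```

```bash
python3 - <<'E'
from bench import *
from h import *
np.set_printoptions(precision=3,suppress=True)
d=pickle.load(open("im0.pkl","rb"))
for n in d:
    P=cloud(d[n]).reshape(-1,3)
    for z in np.arange(.1,.55,.05):
        q=P[(P[:,2]>z)&(P[:,2]<z+.05)&(P[:,0]>.28)&(P[:,0]<.65)&(P[:,1]<.15)&(P[:,1]>-.25)]
        if len(q)>20: q=q[np.argsort(q[:,1])]; print(n,round(z,2),len(q),q[-5],q[-60 if len(q)>60 else 0])
b=.034;rows=[];rhs=[]
for r in(.4,.5,.6):
  for z in(.1,.3,.5):
    for el in(np.pi/2,1.2,.9):
      j=inverse_kinematics([r,b,z],list(fwd(0,el,-1))) 
      j2=inverse_kinematics([r,b,z],list(fwd(0,el,1)))
      if j is None: continue
      j=np.array(j)
      if abs(j[3])>.02: continue
      s2=j[1]+j[2];s3=s2+j[4]
      rows+=[[1,0,np.sin(j[1]),np.sin(s2),-np.cos(s2),np.sin(s3)],[0,1,np.cos(j[1]),np.cos(s2),np.sin(s2),np.cos(s3)]];rhs+=[r,z]
      if r==.5 and z==.3: print(el,j)
x,res,rk,_=np.linalg.lstsq(np.array(rows),np.array(rhs),rcond=None); print("r0,h,L1,L2,e,d",x,res,rk)
E
```

```text
scene 0.1 3777 [ 0.545 -0.063  0.137] [ 0.546 -0.073  0.146]
scene 0.15 4242 [ 0.542 -0.065  0.165] [ 0.547 -0.082  0.163]
scene 0.2 4450 [0.374 0.001 0.233] [ 0.501 -0.055  0.247]
scene 0.25 9513 [ 0.383 -0.009  0.274] [ 0.35  -0.017  0.258]
scene 0.3 1490 [ 0.499 -0.047  0.318] [ 0.501 -0.057  0.326]
scene 0.35 1619 [ 0.504 -0.034  0.374] [ 0.501 -0.043  0.373]
scene 0.4 293 [ 0.508 -0.087  0.432] [ 0.509 -0.091  0.413]
scene 0.45 359 [ 0.507 -0.087  0.476] [ 0.509 -0.091  0.453]
top 0.1 90 [0.372 0.013 0.107] [ 0.309 -0.013  0.106]
top 0.15 72 [0.368 0.013 0.176] [ 0.545 -0.066  0.167]
top 0.2 1726 [0.367 0.012 0.227] [0.397 0.009 0.227]
top 0.25 13337 [0.37  0.009 0.251] [0.373 0.004 0.253]
top 0.3 1218 [ 0.485 -0.034  0.332] [ 0.473 -0.037  0.326]
top 0.35 1488 [ 0.502 -0.032  0.372] [ 0.498 -0.039  0.372]
top 0.4 123 [ 0.506 -0.086  0.442] [ 0.508 -0.087  0.403]
top 0.45 217 [ 0.506 -0.086  0.497] [ 0.505 -0.087  0.469]
top 0.5 30 [ 0.503 -0.087  0.501] [ 0.507 -0.095  0.501]
1.5707963267948966 [ 0.    -0.148  1.342 -0.     1.948  1.571]
1.2 [ 0.    -0.489  1.653  0.     1.607  1.571]
0.9 [ 0.    -0.774  1.917  0.     1.328  1.571]
r0,h,L1,L2,e,d [ 0.     0.157  0.373  0.558 -0.097  0.341] [0.] 6
```

```bash
python3 - <<'E'
from bench import *
from h import *
np.set_printoptions(precision=4,suppress=True)
p0=np.array(state()["ee_pos"]);q0=state()["ee_rot"]
def rep(n):
    s=state(); print(n,round(s["time"],2),s["ee_pos"],s["ft_force"],s["finger_gap"],s["finger_force"])
move_l([*p0[:2],.5],.35); rep("up")
r=.36;j=np.array(inverse_kinematics([.26*r,-.966*r,.55],list(q0))); movej(j); rep("retract")
j[0]=.35; movej(j); rep("swept")
move_to([*(B+[0,.02]),.25],list(down(A))); rep("above")
move_l([*B,.15],.2); rep("b")
im=get_image("wrist"); cv2.imwrite("pics/w1.png",im["frame"]); pickle.dump(im,open("w1.pkl","wb"))
E
```

```text
up 1.58 [ 0.1547 -0.5795  0.4996] [ 0.5641 -0.0601 -0.0557] 0.0875482197087464 0.0
retract 2.55 [ 0.0937 -0.3486  0.5491] [-0.2214  0.0815 -0.8988] 0.08759946920325261 0.0
swept 4.54 [0.3256 0.1545 0.5498] [-0.3826 -0.2706  0.5063] 0.08740798032118749 0.0
above 5.94 [0.5426 0.0908 0.2519] [0.1044 0.2905 1.0848] 0.08762150372725513 0.0
b 6.6 [0.5429 0.0709 0.1519] [-0.1234 -0.6939  2.0383] 0.0877309093635679 0.0
```

View pics/w1.png

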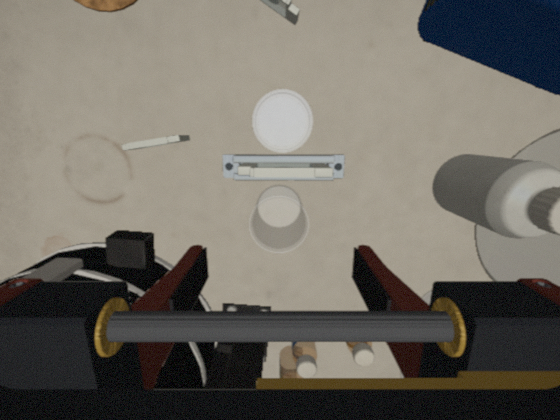

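The wrist view shows the beaker (rim centre ≈(279,222)) centred between the fingers at columns 205 and 355. The holder is at (283,167) with the slide's notched end on the left (243,170) and the dish at (282,120), so I'll grasp the beaker and carry it to the mat.

```bash
python3 - <<'E'
from bench import *
from h import *
np.set_printoptions(precision=4,suppress=True)
im=pickle.load(open("w1.pkl","rb"))
for n,u,v,z in[("base",278.5,207,.002),("rim",279,222,.068),("hole n",229,167,.003),("hole f",338,167,.003),("slide n",238,171,.042),("slide f",331,173,.054),("mat top",0,0,0)]: print(n,plane(im,u,v,z))
def rep(n):
    s=state(); print(n,round(s["time"],2),s["ee_pos"],s["ft_force"],s["finger_gap"],s["finger_force"])
move_l([*B,.034],.1); rep("down"); close(); rep("closed")
move_l([*B,.2],.15); rep("lift")
move_to([*MAT,.2],list(down(-.6))); rep("over mat")
im=get_image("wrist"); cv2.imwrite("pics/w2.png",im["frame"]); pickle.dump(im,open("w2.pkl","wb"))
E
```

```text
base [0.5416 0.0688 0.002 ]
rim [0.5417 0.0721 0.068 ]
hole n [0.4852 0.1043 0.003 ]
hole f [0.5968 0.1196 0.003 ]
slide n [0.4996 0.1069 0.042 ]
slide f [0.5809 0.1178 0.054 ]
mat top [0.2669 0.2246 0.    ]
down 7.96 [0.543  0.0706 0.035 ] [0.3433 0.3962 0.2958] 0.08744065400877717 0.0
closed 8.63 [0.5424 0.0705 0.034 ] [-0.6768  0.3442  0.5499] 0.050285363406078865 30.00000093914423
lift 9.89 [0.542  0.0705 0.1986] [-0.1332  0.1557 -0.0671] 0.050494820207469295 30.00000914282282
over mat 11.04 [0.3563 0.2784 0.1996] [ 0.628  -0.3708 -0.087 ] 0.05045322082684196 29.99993907600583
```

View pics/w2.png

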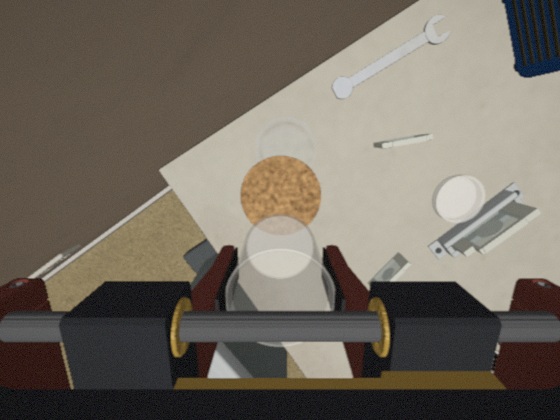

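The beaker is held upright over the mat (mat at (281,193), with its centre line through the gripper). The faint ring at (286,145) isn't under the fingers. I'll set it down next.

```bash
python3 - <<'E'
from bench import *
from h import *
np.set_printoptions(precision=4,suppress=True)
def rep(n):
    s=state(); print(n,round(s["time"],2),s["ee_pos"],s["ft_force"],s["finger_gap"],s["finger_force"])
im=pickle.load(open("w2.pkl","rb"));m=cv2.inRange(cv2.cvtColor(im["frame"],cv2.COLOR_BGR2HSV),(5,90,60),(20,255,255));m[:145]=0;m[240:]=0;m[:,:235]=0;m[:,330:]=0
x,y,w,h=cv2.boundingRect(max(cv2.findContours(m,0,1)[0],key=len)); print("mat",x,y,w,h,plane(im,x+w/2,y+w/2,.004))
move_l([*MAT,.06],.15); move_l([*MAT,.0385],.04); rep("placed")
hold(.2); gripper_open(); rep("open"); move_l([*MAT,.2],.15)
move_to([*C,.2],list(down(A+np.pi/2))); rep("over slide")
d={n:get_image(n) for n in("scene","top","wrist")};pickle.dump(d,open("im3.pkl","wb"))
a=cv2.resize(d["top"]["frame"][165:305,165:325],None,fx=2.5,fy=2.5)
b=cv2.resize(d["scene"]["frame"][160:260,230:345],(400,350)); print(a.shape)
cv2.imwrite("pics/c3.png",np.hstack([a,b])); cv2.imwrite("pics/w3.png",d["wrist"]["frame"])
E
```

```text
mat 241 156 80 69 [0.3579 0.2777 0.004 ]
placed 12.86 [0.3559 0.2786 0.0381] [ 0.3053 -0.2365 -1.1826] 0.0503937519226323 29.99998428053459
open 13.81 [0.356  0.2787 0.0385] [0.3699 0.1033 0.0463] 0.0878414150316755 0.0
over slide 17.37 [0.5404 0.1147 0.2   ] [-0.3687  0.0209 -0.2112] 0.08804464388084556 0.0
(350, 400, 3)
```

View pics/c3.png

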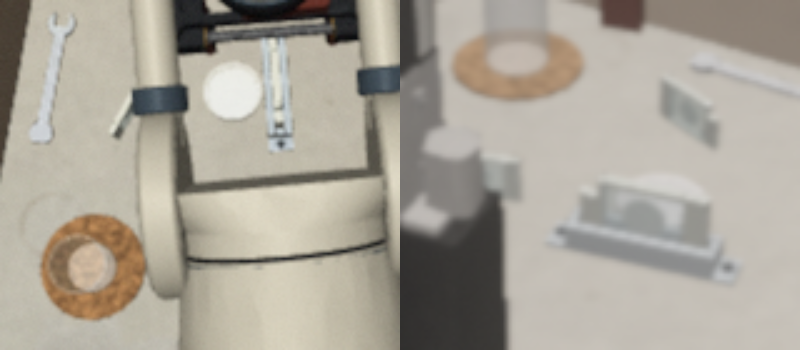

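View pics/w3.png

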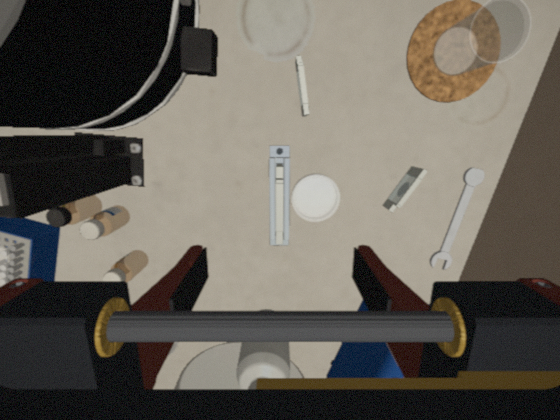

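The beaker stands upright on the mat, clear of everything. The slide is still upright in the holder, midline at column ≈279 of the wrist view and parallel to the pads, with the fingers at 205 and 355. I'll check the offset and then descend.

```bash
python3 - <<'E'
from bench import *
from h import *
np.set_printoptions(precision=4,suppress=True)
def rep(n):
    s=state(); print(n,round(s["time"],2),s["ee_pos"],s["ft_force"],s["moment"],s["finger_gap"],s["finger_force"])
im=pickle.load(open("im3.pkl","rb"))["wrist"];f=im["frame"].astype(int)
roi=f[180:230,266:293]; m=((roi[...,2]-roi[...,0]>3)&(roi.min(-1)>185)).astype(np.uint8)
print(m.sum()); ys,xs=np.nonzero(m); 
e=[np.r_[y+180,266+np.median(xs[ys==y])] for y in np.unique(ys)]; e=np.array(e); print(e[::8])
k=np.polyfit(e[:,0],e[:,1],1)
p=[plane(im,np.polyval(k,v),v,.054) for v in(182,228)]; print(p,np.degrees(np.arctan2(*(p[1]-p[0])[1::-1])))
print(plane(im,279,152,.003),plane(im,279,239,.003), im["camera_matrix"][0])
E
```

```text
5
[[186.  280.5]]
[array([0.5132, 0.1122, 0.054 ]), array([0.5641, 0.1104, 0.054 ])] -2.028287185357473
[0.4864 0.1055 0.003 ] [0.5945 0.1203 0.003 ] [291.232    0.     279.7932]
```

```bash
python3 - <<'E'
from h import *
np.set_printoptions(precision=4,suppress=True)
im=pickle.load(open("im3.pkl","rb"))["wrist"];f=im["frame"].astype(int)
for a,b in((183,190),(200,210),(220,230)): print(np.round(f[a:b,266:294].mean(0)[:,[0,2]]).astype(int).T.tolist())
E
```

```text
[[149, 150, 152, 159, 174, 182, 182, 180, 169, 164, 173, 179, 180, 180, 180, 180, 176, 158, 161, 176, 182, 182, 174, 157, 149, 149, 148, 148], [171, 172, 171, 165, 169, 174, 173, 171, 166, 171, 184, 191, 192, 191, 192, 192, 187, 162, 155, 167, 173, 173, 167, 161, 166, 171, 169, 166]]
[[149, 149, 149, 155, 171, 179, 182, 180, 170, 165, 175, 181, 182, 182, 182, 184, 177, 156, 162, 176, 182, 181, 170, 147, 145, 154, 167, 178], [170, 170, 168, 162, 167, 173, 175, 172, 167, 169, 185, 193, 194, 194, 194, 195, 189, 162, 158, 169, 175, 173, 165, 154, 163, 173, 182, 190]]
[[149, 148, 148, 149, 166, 177, 182, 181, 172, 166, 173, 179, 180, 181, 179, 181, 176, 161, 165, 176, 181, 182, 173, 153, 146, 149, 150, 150], [170, 170, 168, 159, 165, 173, 176, 175, 168, 169, 183, 190, 192, 192, 191, 192, 184, 164, 161, 171, 175, 174, 170, 162, 166, 170, 171, 171]]
```

```bash
python3 - <<'E'
from bench import *
from h import *
np.set_printoptions(precision=4,suppress=True)
def rep(n):
    s=state(); print(n,round(s["time"],2),s["ee_pos"],s["ft_force"],s["moment"],s["finger_gap"],s["finger_force"])
im=pickle.load(open("im3.pkl","rb"))["wrist"]
print([plane(im,279,v,.054) for v in(183,229)])
C=np.array([.5407,.1135])
move_l([*C,.07],.15); rep("pre")
move_l([*C,.034],.05); hold(.2); rep("down")
close(); rep("closed"); hold(.3); rep("h")
E
```

```text
[array([0.5146, 0.1096, 0.054 ]), array([0.5645, 0.1164, 0.054 ])]
pre 18.53 [0.5414 0.1136 0.0713] [ 0.7936 -0.0733  0.6836] [ 0.0594 -0.1415 -0.0042] 0.0877023353272658 0.0
down 19.6 [0.541  0.1135 0.0345] [0.3271 0.0836 0.3294] [ 0.0707 -0.1359  0.0688] 0.08733692388538077 0.0
closed 20.8 [0.5407 0.1135 0.034 ] [-0.352   0.1529  0.3435] [ 0.0844 -0.1701 -0.0015] 0.008162405259757182 29.999913945794106
h 21.1 [0.5407 0.1135 0.034 ] [-0.6544  0.6818 -0.3164] [ 0.0838 -0.1718 -0.0115] 0.007665185080172367 29.999951273202896
```

```bash
python3 - <<'E'
from bench import *
from h import *
np.set_printoptions(precision=4,suppress=True)
def rep(n):
    s=state(); print(n,round(s["time"],2),s["ee_pos"],s["ft_force"],s["finger_gap"],s["finger_force"])
C=[.5407,.1135]
move_l([*C,.1],.06); rep("out")
move_l([*C,.3],.15); rep("up")
p=[.55*np.cos(.5),.55*np.sin(.5),.4];q=list(fwd(.5,s=-1))
j0=state()["joint_pos"];j=np.array(inverse_kinematics(p,q)); print(j)
n=4
for i in range(1,n+1): movej(j0+(j-j0)*i/n)
hold(.5); rep("fin"); print(state()["joint_pos"],state()["ee_rot"],q)
d={n:get_image(n) for n in("scene","top","wrist")};pickle.dump(d,open("im4.pkl","wb"))
b=cv2.resize(d["scene"]["frame"][20:270,190:440],(600,600)); cv2.imwrite("pics/c4.png",b)
E
```

```text
out 22.35 [0.5404 0.1134 0.0993] [-0.5915 -0.4754 -1.0205] 0.008087989619479498 29.999911710619926
up 23.83 [0.5405 0.1135 0.2989] [ 0.0754  0.1619 -0.9636] 0.0078894134830054 30.0
[ 0.3896 -0.6571  1.7159  0.0809  1.3013  1.471 ]
fin 27.33 [0.4827 0.2636 0.3999] [-0.0652 -0.7652  0.128 ] 0.007494561972862586 30.00004291534424
[ 0.3895 -0.6569  1.7158  0.0809  1.3014  1.4708] [-0.0946  0.8952  0.2286  0.3707] [np.float64(-0.09467739630823366), np.float64(0.8951583552144092), np.float64(0.22857145421751007), np.float64(0.3707867312014009)]
```

View pics/c4.png

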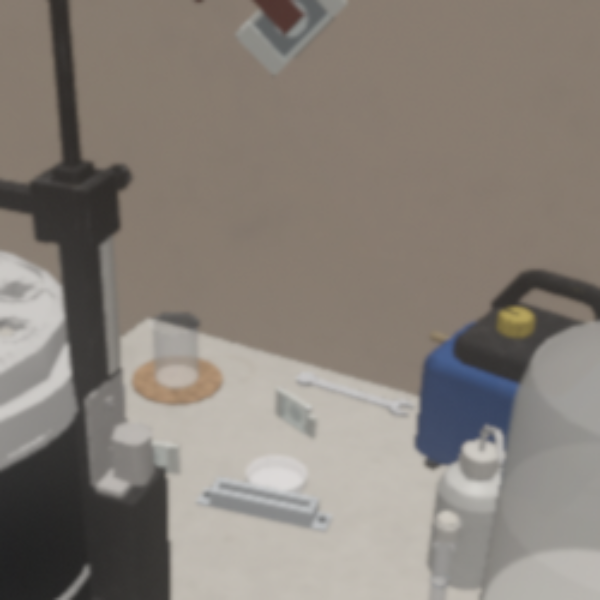

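The lower end of the slide at (265,50) has full corners, the holder is empty, and the beaker is on the mat and the dish undisturbed. One last check: the upper, notched end.

```bash
python3 - <<'E'
from h import *
d=pickle.load(open("im4.pkl","rb"))
b=cv2.resize(d["scene"]["frame"][0:75,260:360],(800,600),interpolation=cv2.INTER_CUBIC); cv2.imwrite("pics/c5.png",b)
E
```

```text
(no output)
```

View pics/c5.png

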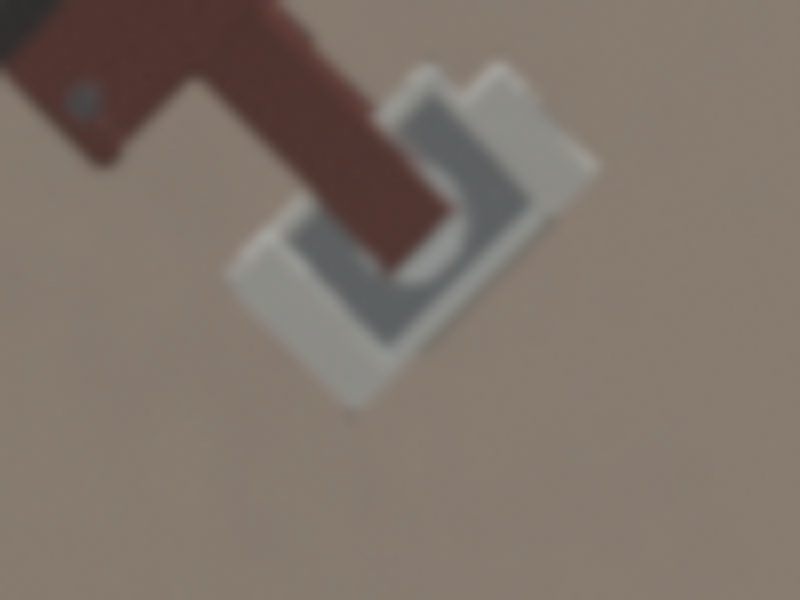

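The notched end (notch at (465,95)) points up at about 45° and the plain end (355,405) is lowest, held firmly at the middle.

```bash
python3 -c "
from bench import *
print(job_done())"
```

```text
the job is handed in; nothing more can be done
None
```

The job is handed in: the beaker stands upright and released on the cork mat, and the slide is held still in the gripper with the TCP at 0.40 m, notched label end up at about 45°; the dish looks unmoved and nothing touched the vials, though I did not re-measure either at the end.

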